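Sort left- and right-hand hinge leaves for printing frames

TASK

Three L-shaped hinge leaves for printing frames lie on the sloping desk: put the two left-hand leaves in the blue tray and the one right-hand leaf in the yellow tray. Lay each one flat on the tray's floor with its red rib upwards, the two left-hand ones side by side, and leave the other things on the table where they are.

Things in the scene. Friction and masses are not known exactly. Their poses are not given: they have to be found in the camera images.
- left_a: Left-hand leaf: flat L-shaped aluminium plate, 5 mm thick, red grip rib on top. Long arm 72 (body x) x 22 mm, centred on the origin; at its +x end a foot (x 14..36) reaches to y = +44 mm. Rib up, foot end away from you: the foot points left. Rib 32 mm (x) by 10 mm thick (y), centred, 5 to 33 mm above the underside. Origin: underside, middle of the rib; z up the rib. 55 to 110 g.
- left_b: Left-hand leaf: flat L-shaped aluminium plate, 5 mm thick, red grip rib on top. Long arm 72 (body x) x 22 mm, centred on the origin; at its +x end a foot (x 14..36) reaches to y = +44 mm. Rib up, foot end away from you: the foot points left. Rib 32 mm (x) by 10 mm thick (y), centred, 5 to 33 mm above the underside. Origin: underside, middle of the rib; z up the rib. 55 to 110 g.
- right: Right-hand leaf: flat L-shaped aluminium plate, 5 mm thick, red grip rib on top. Long arm 72 (body x) x 22 mm, centred on the origin; at its +x end a foot (x 14..36) reaches to y = -44 mm. Rib up, foot end away from you: the foot points right. Rib 32 mm (x) by 10 mm thick (y), centred, 5 to 33 mm above the underside. Origin: underside, middle of the rib; z up the rib. 55 to 110 g.
- tray_blue: Blue open plastic tray for left-hand leaves, fixed; outside 228 mm (body x) x 158 mm (body y), walls 4 mm thick and 24 mm high, floor 4 mm thick. Origin: centre of its underside, on the table; z up. It may be to the left or to the right of the desk.
- tray_yellow: Yellow open plastic tray for right-hand leaves, fixed; outside 228 mm (body x) x 158 mm (body y), walls 4 mm thick and 24 mm high, floor 4 mm thick. Origin: centre of its underside, on the table; z up. It may be to the left or to the right of the desk.
- desk: Fixed wooden desk with a grippy black rubber mat, sloping 30 degrees, low edge away from the robot; 220 mm up the slope x 390 mm wide. The leaves lie on it in a row across it, about 115 mm apart, in any order and turned any way; friction holds them. Origin: centre of the mat's surface, 90 mm above the table; x down the slope, y across, z the mat's normal. The bottom edge has a lip 7 mm high.
- lamp (a point): Middle of a fixed white lamp tube, 14 mm thick, 420 mm long, level, running along the desk's y above the leaves, 245 mm above the table. Its ends are held by 10 mm rods that stand 69 mm nearer the robot, just outside the desk's sides. The tube is in the way of a hand coming straight down on a leaf; a hand leaning out away from the robot, square to the mat, clears it.
- ink: Bystander: small black ink bottle with a red cap, 34 mm across, 75 mm tall. Not to be disturbed.
- jar: Bystander: amber glass jar with white lid, 74 mm across, 115 mm tall. Not to be disturbed.
- lid_a: Bystander: white round jar lid lying flat, 72 mm across, 12 mm tall. Not to be disturbed.
- brush: Bystander: brush lying on the table, about 0.14 m long. Not to be disturbed.
- screwdriver: Bystander: screwdriver lying on the table, about 0.2 m long. Not to be disturbed.
- carton: Bystander: small brown cardboard carton, 60 x 45 mm, 90 mm tall. Not to be disturbed.

How it is judged:
By the outcome, as a careful person would: the job done as asked, in the order asked, and still so for the second after the job is handed in, with the robot touching nothing.
It also fails if it takes over 72 s, if anything falls off the work surface, if the arm or the gripper's body presses on something with over 40 N, if the wrist force passes 120 N, or if a joint passes its speed limit or range.

ROBOT

A 6-joint arm with a two-finger parallel gripper is mounted at the origin on the work surface. World frame = base frame: x ahead of the robot, y to its left, z up, the work surface at z = 0. Lengths are in m, angles in rad, forces in N, time in s.
With the tool pointing down it reaches from about 0.2 to 0.875 m from the base axis. Payload 3.4 kg.
Tool frame: the origin (TCP) lies on the centre line of the jaws, within the pads' length; the fingertips stand 8 mm ahead of it and the grasp point (between the pads) lies 11 mm behind it; z points along the fingers, y is the line along which they close (so a half turn about z gives the same grasp; the last joint's range is limited). The gripper opens to 94 mm and grips with 3 to 60 N. Pads are 16 mm wide; open, the fingers measure 119 mm over their backs; the gripper's body (75 mm by 177 mm) begins 78 mm behind the grasp point.
Start: joints at [-1.235, 0.276, 1.505, -0, 1.361, -0.121], TCP at [0.254, -0.516, 0.213] pointing down, gripper open.
Joint ranges: [-2.89, 2.89], [-0.75, 2.08], [0.22, 2.7], [-1.18, 4.32], [0.11, 2.71], [-2.7, 2.7]. Speed limits (rad/s): [2.57, 2.57, 3.14, 3.14, 3.14, 3.14].

INTERFACE

Orientations are given as a rotation vector (axis times angle).
In Python, from workcell import telemetry, vision, arm, search_frame, masks_of gives the robot as it stands.
- The arm moves only by the shell command python3 -m inch 'ROWS' [FORCE]. ROWS is JSON, a list of rows, each a list of 5 numbers: the finger opening in mm, from 0 to 94, then the shift along the tool's x, y, z in mm, then the turn about the tool's z in degrees. A call has 1 to 12 rows; each row is the pose to reach, as a shift and turn from the pose commanded when the call began, along the tool's axes at that moment; what a row does not reach only later rows make up. A row lasts 1/10 s, in which the tool goes at most 50 mm and 8.59 degrees, less where a joint would pass 70% of its speed; a pose out of reach is approached as far as the arm can. A call with a gripper value outside its range is refused whole. The fingers move at their own pace and stop on an object; FORCE is the grip in N (left out, the last holds). Time passes only in rows, so rows that repeat a pose let the fingers close. It gives the time, the measured TCP pose, the force, the opening and the grip force at its end, in the units of the state.
- telemetry.get_state(): the state, without advancing time (a new reading comes with each control period).
- vision.get_image(name): name is "scene" or "top"; returns the picture (480x640x3 uint8, blue, green, red); there is no depth.
- vision.camera_info(name): a dict with "K" (3x3 intrinsics, pixels), "R" (3x3) and "t" (3): a world point X has camera coordinates R X + t. Camera axes: x right, y down, z forward; pixel columns grow to the right and rows downward; lengths in m; the calibration is good to about 2 mm. A picture is of the moment at which its call begins. camera_info takes no time and is no camera call.
- arm.hand_in(): hands the job in; it is judged then, once.
Trained networks look in the newest picture that a camera, given by its name, has taken for a name from the list of things; names that differ only in an ending like _2 or _b are one class to them, and where a whole thing is asked for, a point or a joint stands for the part that bears it (a point fixed in the world has none). Each returns a list of dicts, best first, with "p" (0 to 1); they miss things now and then, are a little off and sometimes report something else, mostly with a low value. They report only what shows in the picture. A call takes as long as a camera call.
- search_frame(label, camera): "bbox" ([left, top, right, bottom] in pixels, round what is visible of it).
- masks_of(label, camera): "pixels" (480x640 bool, what is visible of it) and "bbox" ([left, top, right, bottom] in pixels, round what is visible of it).
The state is a dict: "time": time; "qpos": joint angles; "joint_vel": joint speeds; "effort": joint torques, N m; "ee_pos": TCP position; "eef_rot": TCP orientation; "ft_force": force on the tool from outside, world axes, zero at the start; "moment": the same for the moment, N m; "finger_gap": opening from 0.0 (shut) to 1.0 (fully open); "gripper_force": force on a finger pad.
Only numpy, scipy, OpenCV 4.12 (cv2) and the standard library are available. Lean on these libraries where they do the work, as an engineer would, in place of code of your own. Each camera call takes 0.05 s, during which the arm holds its last target. There are 200 camera calls.

## Working session

There is one attempt and no reset: what is moved stays moved. The work goes in short steps, Python scripts to look and compute and a shell command to move; the robot and the scene stay as the last step left them, time stands still between calls to the robot, and variables do not carry over. Pictures are saved under pics/ and viewed, at most 10 in all, crops included, and the job is handed in when it is done.

```bash
ls; mkdir -p pics; python3 - <<'E'
from workcell import telemetry, vision, arm, search_frame, masks_of
import cv2,numpy as np
s=telemetry.get_state();print({k:np.round(v,3).tolist() for k,v in s.items()})
for c in ("scene","top"):
    cv2.imwrite(f"pics/{c}0.png",vision.get_image(c))
    i=vision.camera_info(c);print(c,np.round(i["K"],1).tolist(),np.round(i["R"],4).tolist(),np.round(i["t"],4).tolist())
    for n in ("left_a","right","tray_blue","tray_yellow","desk"):
        print(n,[(round(d["p"],2),[int(x) for x in d["bbox"]]) for d in search_frame(n,c)])
E
```

```text
pics
{'time': 0.0, 'qpos': [-1.235, 0.277, 1.506, -0.0, 1.361, -0.121], 'joint_vel': [0.002, 0.001, 0.0, 0.001, 0.001, 0.0], 'effort': [0.002, -40.457, -23.722, 0.07, 0.034, -0.0], 'ee_pos': [0.253, -0.516, 0.213], 'eef_rot': [-3.058, -0.711, 0.0], 'ft_force': [0.38, 0.227, 0.225], 'moment': [-0.009, -0.032, -0.024], 'gripper_force': 0.0, 'finger_gap': 1.002}
scene [[570.4, 0.0, 323.5], [0.0, 570.4, 238.8], [0.0, 0.0, 1.0]] [[-0.0994, 0.995, -0.0029], [0.5654, 0.0541, -0.8231], [-0.8188, -0.0834, -0.5679]] [0.0421, -0.1747, 1.6446]
left_a [(0.94, [309, 251, 340, 283]), (0.58, [245, 247, 271, 285])]
right [(0.72, [349, 253, 388, 287]), (0.4, [437, 226, 455, 262]), (0.3, [206, 176, 433, 340])]
tray_blue [(0.96, [452, 272, 549, 360])]
tray_yellow [(0.72, [93, 255, 203, 339])]
desk [(0.83, [205, 174, 434, 338])]
top [[475.4, 0.0, 333.2], [0.0, 475.4, 236.5], [0.0, 0.0, 1.0]] [[0.0104, -0.9999, 0.0136], [-0.9808, -0.0129, -0.1945], [0.1946, -0.0113, -0.9808]] [-0.0173, 0.5612, 0.9909]
left_a [(0.77, [311, 228, 337, 258]), (0.57, [373, 226, 403, 257]), (0.23, [171, 143, 210, 186])]
right [(0.6, [265, 230, 278, 254])]
tray_blue [(0.93, [129, 191, 210, 290])]
tray_yellow [(0.56, [441, 193, 518, 298])]
desk [(0.92, [211, 202, 447, 296])]
```

```bash
python3 - <<'E'
import cv2
a=cv2.imread("pics/scene0.png")[160:360,80:570];b=cv2.imread("pics/top0.png")[120:320,110:530]
cv2.imwrite("pics/s1.png",cv2.resize(a,(800,326),interpolation=cv2.INTER_CUBIC))
cv2.imwrite("pics/t1.png",cv2.resize(b,(800,381),interpolation=cv2.INTER_CUBIC))
cv2.imwrite("pics/c1.png",cv2.vconcat([cv2.resize(cv2.imread("pics/scene0.png")[235:300,225:405],(800,289),interpolation=cv2.INTER_CUBIC),cv2.resize(cv2.imread("pics/top0.png")[205:275,240:420],(800,311),interpolation=cv2.INTER_CUBIC)]))
E
```

```text
(no output)
```

View pics/s1.png

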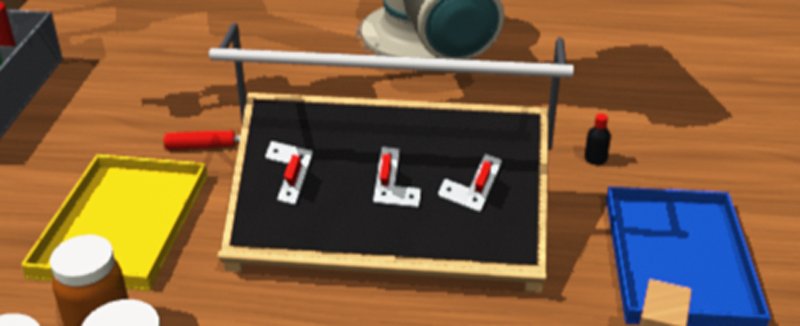

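View pics/t1.png

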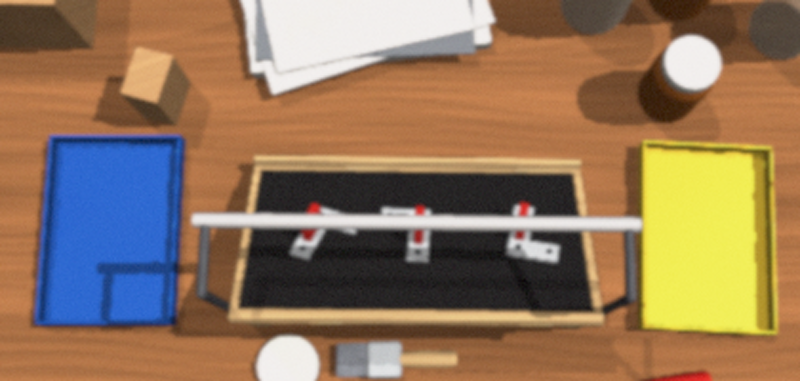

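View pics/c1.png

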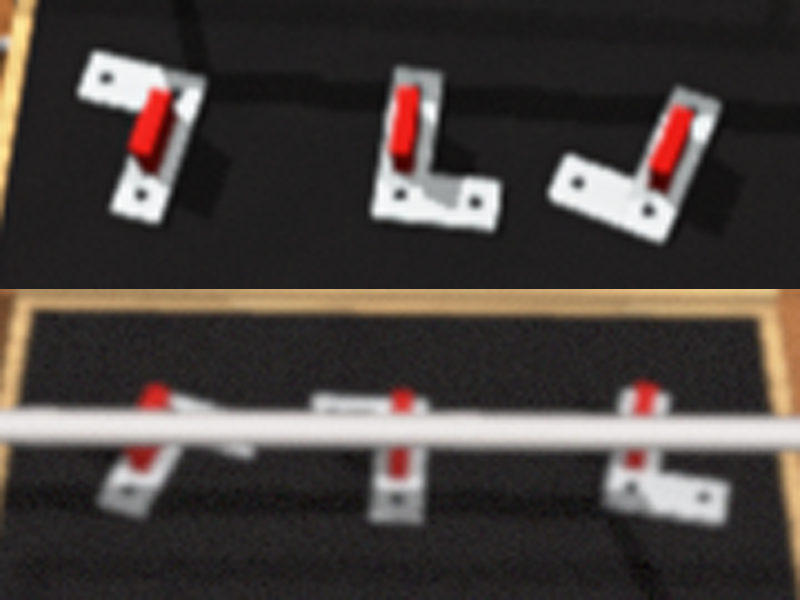

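The scene view comes from the far side. It shows three leaves on the desk, yellow tray at -y and blue tray at +y.

In the top view, the leaf at +y (crop 140,440) has its foot end away and its foot pointing right, so it is right-hand. The middle leaf (400,450) and the -y leaf (650,450) are left-hand. The tube crosses above all three.

Next I fit the poses.

```bash
cat > h.py <<'E'
import numpy as np,cv2
from scipy.optimize import minimize,differential_evolution
from scipy.spatial.transform import Rotation as Ro
from workcell import telemetry, vision, arm, search_frame, masks_of
I={c:vision.camera_info(c) for c in("scene","top")}
def proj(c,X):
    X=np.atleast_2d(X)@I[c]["R"].T+I[c]["t"]; u=X@I[c]["K"].T; return u[:,:2]/u[:,2:]
def ray(c,uv):
    R,t=np.array(I[c]["R"]),np.array(I[c]["t"]); d=R.T@np.linalg.solve(I[c]["K"],[*uv,1]); return -R.T@t,d
def atz(c,uv,z):
    o,d=ray(c,uv); return o+d*(z-o[2])/d[2]
def box(x0,x1,y0,y1,z0,z1): return np.array([[x,y,z] for x in(x0,x1) for y in(y0,y1) for z in(z0,z1)])/1000
def sil(c,parts,k=4):
    m=np.zeros((480*k,640*k),np.uint8)
    for P in parts:
        q=((proj(c,P)+.5)*k-.5)
        cv2.fillConvexPoly(m,cv2.convexHull(np.round(q).astype(np.int32)),1)
    return cv2.resize(m.astype(np.float32),(640,480),interpolation=cv2.INTER_AREA)
def loss(parts,masks,ign={}):
    L=0
    for c,M in masks.items():
        s=sil(c,parts);M=M.astype(np.float32);w=1-ign.get(c,np.zeros_like(M)).astype(np.float32)
        L+=1-(np.minimum(s,M)*w).sum()/((np.maximum(s,M)*w).sum()+1e-9)
    return L
E
cat > m1.py <<'E'
from h import *
im={c:vision.get_image(c) for c in I}
for c in I: print(c,"cam",np.round(-np.array(I[c]["R"]).T@I[c]["t"],3))
hsv={c:cv2.cvtColor(im[c],cv2.COLOR_BGR2HSV) for c in I}
out={}
for n,lo,hi in(("tray_blue",100,125),("tray_yellow",22,35)):
    M={}
    for c in I:
        m=cv2.inRange(hsv[c],(lo,120,30),(hi,255,255)); m=cv2.morphologyEx(m,cv2.MORPH_CLOSE,np.ones((5,5)))
        k,l,s,_=cv2.connectedComponentsWithStats(m); M[c]=l==1+np.argmax(s[1:,4])
    f=lambda p:loss([(box(-114,114,-79,79,0,24))@Ro.from_euler('z',p[2]).as_matrix().T+[p[0],p[1],0]],M)
    u=atz("top",np.argwhere(M["top"]).mean(0)[::-1],.01)
    r=min((minimize(f,[u[0],u[1],a],method="Nelder-Mead",options=dict(initial_simplex=np.array([[u[0],u[1],a]]*4)+np.vstack([np.zeros(3),np.diag([.01,.01,.1])]))) for a in(-.1,0.1)),key=lambda r:r.fun)
    print(n,np.round(r.x,4),r.fun)
# lamp in top
g=im["top"]; m=(hsv["top"][...,1]<40)&(hsv["top"][...,2]>190)
pts=[]
for col in range(230,430,5):
    r=np.where(m[225:250,col])[0]+225
    # bright run
    if len(r)>2: pts.append(atz("top",(col,np.median(r)),.245))
print("lamp",np.round(np.polyfit([p[1] for p in pts],[p[0] for p in pts],1),4))
# mat: black
M={}
for c in I:
    b=[int(v) for v in search_frame("desk",c)[0]["bbox"]]
    k=np.zeros((480,640),np.uint8); k[b[1]:b[3],b[0]:b[2]]=(hsv[c][...,2]<75)[b[1]:b[3],b[0]:b[2]]
    k=cv2.morphologyEx(k,cv2.MORPH_OPEN,np.ones((3,3)))
    n,l,s,_=cv2.connectedComponentsWithStats(k)
    big=sum((l==i) for i in range(1,n) if s[i,4]>300)
    M[c]=cv2.fillConvexPoly(np.zeros((480,640),np.uint8),cv2.convexHull(np.argwhere(big)[:,::-1].astype(np.int32)),1)
Y=lambda p:Ro.from_euler('z',p[2]).as_matrix()@Ro.from_euler('y',np.pi/6).as_matrix()
f=lambda p:loss([np.array([[sx*p[3],sy*p[4],0] for sx in(-1,1) for sy in(-1,1)])@Y(p).T+[p[0],p[1],.09]],{"scene":M["scene"],"top":M["top"]})
r=min((minimize(f,x0:=[.45,0,a,.11,.19],method="Nelder-Mead",options=dict(maxiter=600,initial_simplex=np.array([x0]*6)+np.vstack([np.zeros(5),np.diag([.03,.03,.1,-.01,-.01])]))) for a in(-.05,.05)),key=lambda r:r.fun)
print("mat",np.round(r.x,4),r.fun); D=r.x
np.save("desk.npy",D); R=Y(D)
# leaves: scene white/red comps inside mat
c="scene"; k=(cv2.erode(M[c],np.ones((5,5)))>0)&((hsv[c][...,2]>110))
k=k.astype(np.uint8)
n,l,s,ce=cv2.connectedComponentsWithStats(k)
for i in range(1,n):
    if s[i,4]<120: continue
    o,d=ray(c,ce[i]); nn=R[:,2]; P=o+d*((np.array([D[0],D[1],.09])-o)@nn/(d@nn)); uv=(P-[D[0],D[1],.09])@R
    if max(abs(uv[:2])-[.1,.19])>0: continue
    best=None
    red=((hsv[c][...,0]<10)|(hsv[c][...,0]>170))&(hsv[c][...,1]>120)
    MM=(l==i)
    MM=cv2.morphologyEx(MM.astype(np.uint8),cv2.MORPH_CLOSE,np.ones((3,3)))
    for sg in(1,-1):
        def parts(p):
            A=Ro.from_euler('z',p[2]).as_matrix()
            return [(b@A.T+[p[0],p[1],0])@R.T+[D[0],D[1],.09] for b in(box(-36,36,-11,11,0,5),box(14,36,-11,44,0,5) if sg>0 else box(14,36,-44,11,0,5),box(-16,16,-5,5,5,33))]
        near=cv2.dilate(MM,np.ones((9,9)))
        rm={c:red&(near>0)}
        f=lambda p:loss(parts(p),{c:MM})+loss([parts(p)[2]],rm)
        for a in np.arange(0,6.28,.52):
            x0=np.array([uv[0],uv[1],a]); r=minimize(f,x0,method="Nelder-Mead",options=dict(maxiter=150,initial_simplex=x0+np.vstack([np.zeros(3),np.diag([.01,.01,.3])])))
            if best is None or r.fun<best[0]: best=(r.fun,sg,r.x)
    p=best[2]; o=np.array([p[0],p[1],0])@R.T+[D[0],D[1],.09]
    print("leaf","LEFT" if best[1]>0 else "RIGHT",round(best[0],3),"desk uv",np.round(p,4),"world",np.round(o,4))
E
python3 m1.py
```

```text
scene cam [1.45  0.105 0.79 ]
top cam [3.580e-01 1.000e-03 1.081e+00]
tray_blue [0.5581 0.3641 0.0134] 0.19051289558410645
tray_yellow [ 0.5575 -0.3484 -0.0333] 0.23365068435668945
lamp [-1.000e-04  5.246e-01]
mat [ 5.392e-01 -1.000e-04  8.000e-04  1.006e-01  1.836e-01] 0.3288078308105469
leaf LEFT 0.327 desk uv [ 0.0091 -0.1161  2.9494] world [ 0.5472 -0.1162  0.0855]
leaf LEFT 0.339 desk uv [ 0.0022 -0.0022 -0.0378] world [ 0.5412 -0.0023  0.0889]
leaf RIGHT 0.354 desk uv [4.2000e-03 1.1560e-01 5.9458e+00] world [0.5428 0.1154 0.0879]
```

```bash
python3 -m inch '[[94,0,-50,0,0],[94,0,-100,0,0],[94,0,-150,0,0],[94,0,-200,0,0],[94,0,-250,0,0],[94,0,-300,0,0],[94,0,-350,0,0],[94,0,-390,0,0],[94,0,-410,0,0],[94,0,-410,0,0],[94,0,-410,0,0]]'; python3 -c "
from h import *;s=telemetry.get_state();print(s['qpos'],Ro.from_rotvec(s['eef_rot']).as_matrix().round(3),np.hypot(*s['ee_pos'][:2]))"
```

```text
time: 1.9
ee_pos: [0.0729, -0.1491, 0.2139]
eef_rot: [3.057, 0.709, -0.0]
ft_force: [0.8, 0.3, 0.6]
finger_gap: 0.998
gripper_force: 0.0
[-1.54825571e+00 -4.26142850e-01  2.12568529e+00  4.42974678e-04
  1.43893776e+00 -4.33077451e-01] [[ 0.898  0.44   0.001]
 [ 0.44  -0.898 -0.003]
 [-0.001  0.003 -1.   ]] 0.1660334817630912
```

```bash
python3 -m inch '[[94,0,0,-50,0],[94,0,0,-100,0],[94,0,0,-150,0],[94,0,0,-200,0],[94,0,0,-250,0],[94,0,0,-300,0],[94,0,0,-350,0],[94,0,0,-400,0],[94,0,0,-450,0],[94,0,0,-500,0],[94,0,0,-550,0],[94,0,0,-600,0]]'; python3 -c "
from h import *;s=telemetry.get_state();print(s['qpos'],Ro.from_rotvec(s['eef_rot']).as_matrix().round(3),np.hypot(*s['ee_pos'][:2]))"
```

```text
time: 3.1
ee_pos: [0.0764, -0.1597, 0.7453]
eef_rot: [3.027, 0.705, -0.014]
ft_force: [-0.4, -0.6, -1.1]
finger_gap: 1.0
gripper_force: 0.0
[-1.52112823 -0.10988529  0.50812053 -0.00638929  2.70828335 -0.41386733] [[ 0.897  0.442 -0.001]
 [ 0.442 -0.897 -0.035]
 [-0.016  0.031 -0.999]] 0.1770563847586355
```

```bash
cat > st.py <<'E'
from h import *
s=telemetry.get_state();R=Ro.from_rotvec(s['eef_rot']).as_matrix()
print(round(s['time'],2),"q",s['qpos'].round(3) if hasattr(s['qpos'],'round') else np.round(s['qpos'],3),"p",np.round(s['ee_pos'],4),"gap",round(s['finger_gap']*94,1),"gf",round(s['gripper_force'],1),"F",np.round(s['ft_force'],1));print(R.round(3))
E
python3 -m inch '[[94,0,0,0,0]]' >/dev/null; python3 st.py;  python3 -m inch '[[94,0,0,-50,0],[94,0,0,-100,0],[94,0,0,-150,0],[94,0,0,-150,0]]'>/dev/null; python3 st.py; python3 -m inch '[[94,0,0,0,0]]' >/dev/null; python3 st.py
```

```text
3.2 q [-1.521 -0.113  0.517 -0.006  2.709 -0.415] p [ 0.0763 -0.1571  0.7437] gap 94.2 gf 0.0 F [-0.1 -0.3 -0.7]
[[ 0.897  0.443 -0.001]
 [ 0.442 -0.896 -0.028]
 [-0.014  0.025 -1.   ]]
3.6 q [-1.483 -0.1    0.473 -0.016  2.71  -0.384] p [ 0.0814 -0.1628  0.752 ] gap 93.9 gf 0.0 F [-0.4 -1.7 -0. ]
[[ 0.897  0.441 -0.001]
 [ 0.441 -0.896 -0.06 ]
 [-0.028  0.053 -0.998]]
3.7 q [-1.484 -0.1    0.472 -0.016  2.71  -0.385] p [ 0.0813 -0.1629  0.7521] gap 94.0 gf 0.0 F [-0.7  0.6 -0. ]
[[ 0.897  0.441 -0.001]
 [ 0.44  -0.896 -0.06 ]
 [-0.028  0.053 -0.998]]
```

```bash
python3 -m inch '[[94,-670,-174,250,0],[94,-670,-174,250,0],[94,-670,-174,250,0],[94,-670,-174,250,0],[94,-670,-174,250,0],[94,-670,-174,250,0],[94,-670,-174,250,0],[94,-670,-174,250,0],[94,-670,-174,250,0],[94,-670,-174,250,0],[94,-670,-174,250,0],[94,-670,-174,250,0]]' >/dev/null; python3 st.py;  python3 -m inch '[[94,-500,-80,0,0],[94,-500,-80,0,0],[94,-500,-80,0,0],[94,-500,-80,0,0],[94,-500,-80,0,0],[94,-500,-80,0,0],[94,-500,-80,0,0],[94,-500,-80,0,0]]'>/dev/null; python3 st.py
```

```text
4.9 q [-2.735  0.165  0.771  0.069  2.18  -1.58 ] p [-0.4117 -0.2762  0.5775] gap 94.1 gf 0.0 F [ 0.5 -0.8  0.8]
[[ 0.898  0.44  -0.   ]
 [ 0.439 -0.896 -0.061]
 [-0.027  0.055 -0.998]]
5.7 q [-2.795  0.64   0.223  0.079  2.224 -1.63 ] p [-0.679  -0.3444  0.4889] gap 93.8 gf 0.0 F [ 0.3 -0.6 -0.8]
[[ 0.897  0.441 -0.029]
 [ 0.438 -0.896 -0.077]
 [-0.06   0.056 -0.997]]
```

```bash
python3 -m inch '[[94,-1200,-250,0,0],[94,-1200,-250,0,0],[94,-1200,-250,0,0],[94,-1200,-250,0,0]]'>/dev/null; python3 st.py;python3 -m inch '[[94,-500,-80,-300,0],[94,-500,-80,-300,0]]'>/dev/null; python3 st.py;
```

```text
6.1 q [-2.828  0.745  0.222  0.079  2.084 -1.67 ] p [-0.7713 -0.3507  0.409 ] gap 94.2 gf 0.0 F [ 0.2 -0.7  0.2]
[[ 0.895  0.441 -0.063]
 [ 0.435 -0.896 -0.093]
 [-0.097  0.056 -0.994]]
6.3 q [-2.843  0.742  0.221  0.085  2.047 -1.681] p [-0.7882 -0.3457  0.4143] gap 94.0 gf 0.0 F [ 0.  -0.1  1.2]
[[ 0.892  0.441 -0.102]
 [ 0.43  -0.896 -0.11 ]
 [-0.14   0.055 -0.989]]
```

```bash
for i in 1 2; do python3 -m inch '[[94,-500,-350,-350,0],[94,-500,-350,-350,0]]'>/dev/null; python3 st.py; done; for i in 1 2; do python3 -m inch '[[94,-500,-350,-350,0]]'>/dev/null; python3 st.py; done
```

```text
6.5 q [-2.891  0.731  0.22   0.087  2.019 -1.727] p [-0.8113 -0.3101  0.425 ] gap 93.9 gf 0.0 F [-7.  22.2  0.7]
[[ 0.887  0.439 -0.143]
 [ 0.425 -0.897 -0.118]
 [-0.181  0.044 -0.983]]
6.7 q [-2.891  0.725  0.22   0.069  1.987 -1.734] p [-0.8228 -0.3072  0.4327] gap 94.1 gf 0.0 F [ 0.9 -0.1  0.3]
[[ 0.881  0.435 -0.185]
 [ 0.421 -0.9   -0.113]
 [-0.216  0.021 -0.976]]
6.8 q [-2.891  0.719  0.222  0.054  1.962 -1.739] p [-0.8315 -0.3041  0.4388] gap 93.9 gf 0.0 F [-0.3 -0.2 -0.6]
[[ 0.876  0.431 -0.216]
 [ 0.418 -0.902 -0.107]
 [-0.241  0.003 -0.97 ]]
6.9 q [-2.891  0.711  0.221  0.038  1.937 -1.745] p [-0.8395 -0.3006  0.4487] gap 94.0 gf 0.0 F [ 0.7  0.7 -0.1]
[[ 0.869  0.427 -0.252]
 [ 0.415 -0.904 -0.101]
 [-0.271 -0.017 -0.962]]
```

```bash
for i in 1 2 3 4 5 ; do python3 -m inch '[[94,-500,0,-350,0]]'>/dev/null;  done; python3 st.py
```

```text
7.4 q [-2.874  0.637  0.221  0.049  1.834 -1.723] p [-0.8434 -0.3221  0.5287] gap 94.0 gf 0.0 F [-0.6 -0.   0.3]
[[ 0.81   0.423 -0.406]
 [ 0.393 -0.906 -0.161]
 [-0.436 -0.029 -0.9  ]]
```

```bash
cat > go.py <<'E'
import sys
from h import *
s=telemetry.get_state();R=Ro.from_rotvec(s['eef_rot']).as_matrix();p=np.array(s['ee_pos'])
def sh(t): return np.round(R.T@(np.array(t)-p)*1000,1)
if __name__=="__main__":
    for a in sys.argv[1:]: print(a,sh(eval(a)))
    # turn bringing tool y to world direction w (horizontal angle deg) 
    w=np.array([0,-1,0]);z=R[:,2];y=w-z*(w@z);y/=np.linalg.norm(y)
    print("turn to y=-y:",round(np.degrees(np.arctan2(np.cross(R[:,1],y)@z,R[:,1]@y)),1))
E
python3 go.py '(-.2,-.45,.5)' '(.25,-.42,.48)' '(.4,0,.48)' '(.2,.4,.5)'
```

```text
(-.2,-.45,.5) [ 483.5  388.9 -214.9]
(.25,-.42,.48) [ 868.4  552.8 -384.5]
(.4,0,.48) [1154.8  235.9 -512.9]
(.2,.4,.5) [1141.1 -211.6 -513.9]
turn to y=-y: 23.4
```

```bash
python3 -m inch '[[94,484,389,-215,0],[94,484,389,-215,0],[94,484,389,-215,0],[94,484,389,-215,0],[94,484,389,-215,0],[94,484,389,-215,0],[94,484,389,-215,0],[94,484,389,-215,0],[94,484,389,-215,0],[94,484,389,-215,0],[94,484,389,-215,0],[94,484,389,-215,0]]'>/dev/null; python3 st.py; python3 go.py '(.25,-.42,.48)' '(.4,0,.48)' '(.2,.4,.5)'
```

```text
8.6 q [-2.024 -0.055  1.288 -0.297  1.563 -0.946] p [-0.26   -0.4367  0.5037] gap 93.9 gf 0.0 F [ 0.1 -1.4 -0.4]
[[ 0.811  0.423 -0.404]
 [ 0.391 -0.906 -0.162]
 [-0.435 -0.026 -0.9  ]]
(.25,-.42,.48) [ 430.5  201.1 -187.6]
(.4,0,.48) [ 716.5 -115.9 -316.5]
(.2,.4,.5) [ 702.1 -563.3 -318.6]
turn to y=-y: 23.4
```

```bash
python3 -m inch '[[94,430,201,-188,0],[94,430,201,-188,0],[94,430,201,-188,0],[94,430,201,-188,0],[94,430,201,-188,0],[94,430,201,-188,0],[94,430,201,-188,0],[94,560,60,-246,0],[94,702,-200,-319,0],[94,702,-300,-319,0],[94,702,-400,-319,0],[94,702,-563,-319,0]]'>/dev/null; python3 st.py; python3 go.py '(.2,.4,.5)' '(0,.8,.5)'
```

```text
9.8 q [-0.596 -0.112  1.371 -0.428  2.102  0.351] p [ 0.1742 -0.1999  0.4895] gap 93.8 gf 0.0 F [ 1.1  1.4 -0.5]
[[ 0.812  0.424 -0.401]
 [ 0.394 -0.905 -0.161]
 [-0.431 -0.027 -0.902]]
(.2,.4,.5) [ 252.5 -532.3 -116.2]
(0,.8,.5) [ 247.5 -979.2 -100.3]
turn to y=-y: 23.5
```

```bash
python3 -m inch '[[94,252,-532,-116,0],[94,252,-532,-116,0],[94,252,-532,-116,0],[94,252,-532,-116,0],[94,252,-532,-116,0],[94,252,-532,-116,0],[94,252,-532,-116,0],[94,252,-532,-116,0],[94,252,-532,-116,0],[94,252,-532,-116,0],[94,252,-532,-116,0],[94,252,-532,-116,0]]'>/dev/null; python3 st.py; python3 go.py '(.05,.75,.55)' '(0.05,1.2,.8)'
```

```text
11.0 q [0.797 0.26  0.929 0.25  2.347 2.063] p [0.1992 0.3997 0.5011] gap 94.2 gf 0.0 F [ 1.2 -1.1  0.7]
[[ 0.812  0.423 -0.401]
 [ 0.394 -0.905 -0.157]
 [-0.43  -0.03  -0.903]]
(.05,.75,.55) [  -4.  -381.8  -39.4]
(0.05,1.2,.8) [  66.  -796.9 -335.8]
turn to y=-y: 23.5
```

```bash
python3 -m inch '[[94,0,-150,0,8],[94,0,-250,0,16],[94,0,-350,0,23.5],[94,0,-380,-40,23.5],[94,0,-380,-40,23.5],[94,0,-380,-40,23.5],[94,0,-420,-60,23.5]]'>/dev/null; python3 st.py; python3 go.py '(0.05,1.2,.8)'
```

```text
11.7 q [1.03  0.487 0.676 0.351 2.296 2.704] p [0.1543 0.5826 0.4579] gap 93.9 gf 0.0 F [ 0.1 -0.9  1.3]
[[ 0.914  0.112 -0.39 ]
 [ 0.057 -0.987 -0.15 ]
 [-0.402  0.115 -0.908]]
(0.05,1.2,.8) [-197.5 -581.7 -362.9]
turn to y=-y: 3.3
```

```bash
python3 -m inch '[[94,0,0,0,-8.5],[94,0,0,0,-17],[94,-150,-200,-100,-25],[94,-150,-200,-100,-34],[94,-150,-200,-100,-42],[94,-150,-200,-100,-50],[94,-150,-200,-100,-50]]'>/dev/null; python3 st.py; python3 go.py '(0.05,1.2,.8)'
```

```text
12.4 q [1.223 0.667 0.221 0.543 2.445 2.226] p [0.0401 0.6866 0.5021] gap 94.2 gf 0.0 F [ 0.6 -0.7  1.5]
[[ 0.509  0.764 -0.397]
 [ 0.796 -0.593 -0.122]
 [-0.328 -0.254 -0.91 ]]
(0.05,1.2,.8) [ 315.8 -372.5 -337.5]
turn to y=-y: 53.3
```

Now a few single-row overreach calls toward +y to take out the sideways tilt.

```bash
for i in 1 2 3; do python3 -m inch '[[94,320,-370,-340,0]]'>/dev/null;done; python3 st.py; for i in 1 2; do python3 -m inch '[[94,320,-370,-340,0]]'>/dev/null;done; python3 st.py; python3 go.py '(.2,.4,.5)' '(.4,.2,.45)'
```

```text
12.7 q [1.239 0.674 0.222 0.558 2.346 2.253] p [0.0244 0.7269 0.4971] gap 94.2 gf 0.0 F [-0.1  0.8 -0.8]
[[ 0.536  0.736 -0.412]
 [ 0.798 -0.601 -0.035]
 [-0.274 -0.31  -0.91 ]]
12.9 q [1.243 0.673 0.222 0.57  2.284 2.265] p [0.0174 0.7505 0.4991] gap 94.3 gf 0.0 F [0.3 0.4 0.7]
[[ 0.554  0.717 -0.422]
 [ 0.798 -0.602  0.026]
 [-0.236 -0.351 -0.906]]
(.2,.4,.5) [-178.9  341.5  -86.9]
(.4,.2,.45) [-215.9  622.9 -131.1]
turn to y=-y: 53.0
```

```bash
cat > ov.py <<'E'
from h import *
D=np.load("desk.npy");R=Ro.from_euler('z',D[2]).as_matrix()@Ro.from_euler('y',np.pi/6).as_matrix();O=np.array([D[0],D[1],.09])
L=[(1,.0091,-.1161,2.9494),(1,.0022,-.0022,-.0378),(-1,.0042,.1156,-.3374)]
out=[]
for c,(x0,y0,x1,y1) in(("scene",(200,170,440,340)),("top",(205,200,450,300))):
    k=4; im=cv2.resize(cv2.imread(f"pics/{c}0.png"),None,fx=k,fy=k,interpolation=cv2.INTER_CUBIC)
    dr=lambda P,col:cv2.polylines(im,[np.round((proj(c,P)+.5)*k).astype(np.int32)],True,col,1)
    for sg,x,y,a in L:
        A=Ro.from_euler('z',a).as_matrix()
        f=lambda Q:((np.array(Q)/1000)@A.T+[x,y,0])@R.T+O
        dr(f([[-36,-11*sg,5],[36,-11*sg,5],[36,44*sg,5],[14,44*sg,5],[14,11*sg,5],[-36,11*sg,5]]),(0,255,0)); dr(f([[-16,-5,33],[16,-5,33],[16,5,33],[-16,5,33]]),(255,255,0))
    dr(np.array([[s*D[3],t*D[4],0] for s,t in((-1,-1),(1,-1),(1,1),(-1,1))])@R.T+O,(255,0,255))
    dr([[.5246,-.21,.245],[.5246,.21,.245]],(0,0,255))
    out.append(cv2.resize(im[y0*k:y1*k,x0*k:x1*k],(700,300 if c=="top" else 300)if 0 else (int((x1-x0)*2.9),int((y1-y0)*2.15 if c=="scene" else (y1-y0)*2.3))))
w=min(o.shape[1] for o in out);cv2.imwrite("pics/ov.png",cv2.vconcat([o[:,:w] for o in out]))
E
python3 ov.py
```

```text
(no output)
```

View pics/ov.png

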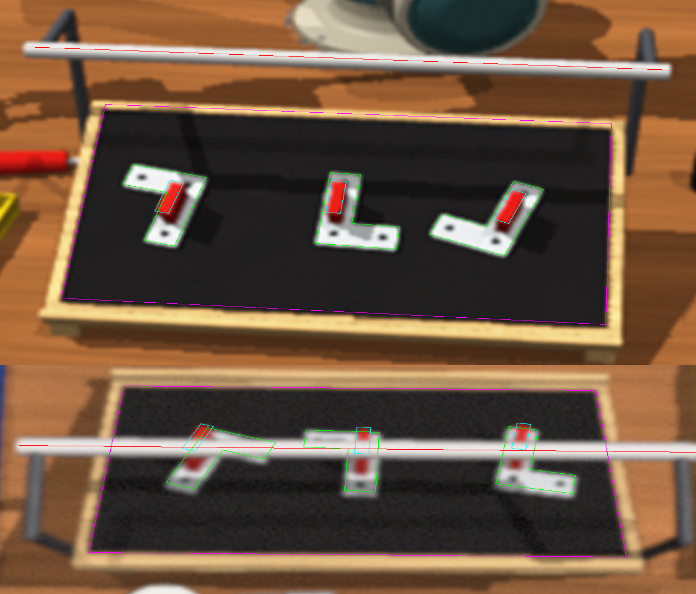

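```bash
cat > plan.py <<'E'
from go import *
D=np.load("desk.npy");RD=Ro.from_euler('z',D[2]).as_matrix()@Ro.from_euler('y',np.pi/6).as_matrix();O=np.array([D[0],D[1],.09])
LV=dict(A=(.0091,-.1161,2.9494-np.pi),M=(.0022,-.0022,-.0378),R=(.0042,.1156,-.3374))
z=R[:,2]
def turn(w):
    y=w-z*(w@z);y/=np.linalg.norm(y); return round(np.degrees(np.arctan2(np.cross(R[:,1],y)@z,R[:,1]@y)),1)
if __name__=="__main__":
    for n in sys.argv[1:]:
        x,y,a=LV[n]; w=RD@np.array([-np.sin(a),np.cos(a),0])
        T=RD@np.array([x,y,.022])+O+z*.007
        print(n,"TCP",T.round(3),"grasp",sh(T),"pre180",sh(T-.18*z),"high",sh(T-.18*z+[0,0,.12]),"turn",turn(w),turn(-w))
    for c,uv,h in(("top",(191,165),.09),("top",(472,154),.115)): print("obst",atz(c,uv,h).round(3))
E
python3 plan.py M; python3 go.py '(.35,.45,.48)'
```

```text
M TCP [ 0.549 -0.002  0.102] grasp [-212.6  973.9  116.4] pre180 [-212.6  973.9  -63.6] high [-240.8  931.8 -172.3] turn -124.9 55.1
obst [0.709 0.302 0.09 ]
obst [ 0.735 -0.307  0.115]
(.35,.45,.48) [ -51.1  426.1 -130.8]
turn to y=-y: 53.0
```

```bash
python3 -m inch '[[50,-240,932,-172,-8],[50,-240,932,-172,-17],[50,-240,932,-172,-25],[50,-240,932,-172,-34],[50,-240,932,-172,-42],[50,-240,932,-172,-51],[50,-240,932,-172,-59],[50,-240,932,-172,-68],[50,-240,932,-172,-76],[50,-240,932,-172,-85],[50,-240,932,-172,-93],[50,-240,932,-172,-102]]'>/dev/null; python3 st.py; python3 plan.py M
```

```text
14.1 q [ 0.454  0.295  1.029  0.256  2.186 -0.384] p [0.3537 0.3379 0.4367] gap 49.8 gf 0.0 F [0.6 0.4 0.3]
[[-0.733  0.534 -0.421]
 [ 0.58   0.815  0.025]
 [ 0.356 -0.226 -0.907]]
M TCP [ 0.549 -0.002  0.102] grasp [-459.6  -96.9  213.3] pre180 [-459.6  -96.9   33.3] high [-416.9 -124.   -75.5] turn -33.3 146.7
obst [0.709 0.302 0.09 ]
obst [ 0.735 -0.307  0.115]
```

```bash
python3 -m inch '[[40,-417,-124,-75,-8],[40,-417,-124,-75,-17],[40,-417,-124,-75,-25],[40,-417,-124,-75,-33],[40,-417,-124,-75,-33],[40,-417,-124,-75,-33],[40,-417,-124,-75,-33],[40,-417,-124,-75,-33],[40,-417,-124,-75,-33],[40,-460,-97,33,-33],[40,-460,-97,33,-33],[40,-460,-97,33,-33]]'>/dev/null; python3 st.py; python3 plan.py M
```

```text
15.3 q [-0.109  0.61   0.931 -0.024  2.043 -1.631] p [ 0.6227 -0.0065  0.2599] gap 39.9 gf 0.0 F [-0.4  0.7 -0.5]
[[-0.902  0.055 -0.428]
 [ 0.049  0.998  0.025]
 [ 0.428  0.002 -0.904]]
M TCP [ 0.549 -0.002  0.102] grasp [-1.200e+00  1.000e-01  1.745e+02] pre180 [-1.2  0.1 -5.5] high [  50.2    0.3 -113.9] turn -0.7 179.3
obst [0.709 0.302 0.09 ]
obst [ 0.735 -0.307  0.115]
```

```bash
python3 -m inch '[[40,-1,0,50,-0.7],[40,-1,0,100,-0.7],[40,-1,0,145,-0.7],[40,-1,0,165,-0.7],[40,-1,0,174,-0.7],[40,-1,0,174,-0.7],[0,-1,0,174,-0.7],[0,-1,0,174,-0.7],[0,-1,0,174,-0.7],[0,-1,0,174,-0.7]]' 25; python3 st.py
```

```text
time: 16.3
ee_pos: [0.5521, -0.001, 0.1068]
eef_rot: [-0.05, -2.706, -0.022]
ft_force: [0.5, -0.7, 0.9]
finger_gap: 0.124
gripper_force: 0.5
16.3 q [-0.111  0.573  1.379 -0.024  1.624 -1.642] p [ 0.5521 -0.001   0.1068] gap 11.7 gf 0.5 F [ 0.5 -0.7  0.9]
[[-0.906  0.038 -0.421]
 [ 0.032  0.999  0.023]
 [ 0.421  0.008 -0.907]]
```

```bash
python3 -m inch '[[0,0,0,0,0],[0,0,0,0,0],[0,0,0,-30,0],[0,0,0,-80,0],[0,0,0,-130,0],[0,0,0,-180,0],[0,0,0,-230,0],[0,0,0,-230,0]]' 25; python3 go.py '(.559,.320,.2)' '(.559,.32,.046)'; python3 plan.py|head -0; python3 -c "
from plan import *
print(turn(np.array([0,1.,0])))"
```

```text
time: 17.1
ee_pos: [0.6524, -0.0065, 0.3201]
eef_rot: [-0.049, -2.719, -0.022]
ft_force: [0.3, 0.8, -0.8]
finger_gap: 0.105
gripper_force: 25.0
(.559,.320,.2) [ 46.1 321.8 155.2]
(.559,.32,.046) [-17.  320.6 295.6]
turn to y=-y: 178.2
-1.8Exception ignored on flushing sys.stdout:
BrokenPipeError: [Errno 32] Broken pipe
```

```bash
python3 -m inch '[[0,0,50,0,0],[0,0,100,0,0],[0,0,150,0,0],[0,0,200,0,0],[0,0,250,0,0],[0,20,300,50,-1.8],[0,46,322,100,-1.8],[0,46,322,155,-1.8],[0,30,321,195,-1.8],[0,10,321,235,-1.8],[0,10,321,235,-1.8]]'; python3 go.py '(.559,.32,.046)'
```

```text
time: 18.2
ee_pos: [0.5471, 0.3195, 0.1026]
eef_rot: [-0.007, -2.695, -0.026]
ft_force: [-0.1, -1.2, -0.8]
finger_gap: 0.107
gripper_force: 25.0
(.559,.32,.046) [-35.2  -0.4  45.9]
turn to y=-y: 180.0
```

```bash
python3 -m inch '[[0,-15,0,20,0],[0,-30,0,40,0],[0,-35,0,46,0],[0,-35,0,46,0]]'; python3 -m inch '[[0,-2,0,3,0],[0,-3,0,5,0]]'
```

```text
time: 18.6
ee_pos: [0.5631, 0.3209, 0.0501]
eef_rot: [-0.008, -2.701, -0.03]
ft_force: [0.7, 0.5, 0.3]
finger_gap: 0.104
gripper_force: 25.0
time: 18.8
ee_pos: [0.5657, 0.3217, 0.0472]
eef_rot: [-0.007, -2.707, -0.033]
ft_force: [0.5, 0.1, -0.7]
finger_gap: 0.106
gripper_force: 25.0
```

```bash
python3 -m inch '[[0,-2,0,3,0],[0,-3,0,6,0],[0,-3,0,6,0]]'; python3 -m inch '[[0,-2,0,3,0],[0,-3,0,6,0],[0,-3,0,6,0]]'
```

```text
time: 19.1
ee_pos: [0.5653, 0.3216, 0.0395]
eef_rot: [-0.007, -2.705, -0.032]
ft_force: [0.0, 0.2, -0.2]
finger_gap: 0.106
gripper_force: 25.0
time: 19.4
ee_pos: [0.5649, 0.3218, 0.0359]
eef_rot: [-0.006, -2.704, -0.033]
ft_force: [-2.0, -0.9, 10.3]
finger_gap: 0.111
gripper_force: 25.0
```

```bash
python3 -m inch '[[0,-2,0,3,0],[0,-3,0,6,0],[0,-4,0,9,0],[0,-4,0,9,0],[30,-4,0,9,0],[40,-4,0,9,0],[40,-4,0,9,0]]' 5; python3 -m inch '[[40,0,0,-30,0],[40,0,0,-80,0],[40,0,0,-130,0],[40,0,0,-180,0],[40,0,0,-230,0],[40,0,0,-280,0]]'; python3 - <<'E'
from plan import *
print(turn(np.array([0,1.,0])))
im=vision.get_image("top");cv2.imwrite("pics/top2.png",cv2.resize(im[170:310,110:450],None,fx=2.3,fy=2.3,interpolation=cv2.INTER_CUBIC))
E
python3 plan.py A
```

```text
time: 20.1
ee_pos: [0.5662, 0.322, 0.0227]
eef_rot: [-0.007, -2.706, -0.032]
ft_force: [0.7, 1.0, 0.5]
finger_gap: 0.318
gripper_force: 0.0
time: 20.7
ee_pos: [0.6833, 0.3154, 0.2764]
eef_rot: [-0.007, -2.708, -0.033]
ft_force: [1.7, 0.3, 0.7]
finger_gap: 0.424
gripper_force: 0.0
-0.0
A TCP [ 0.555 -0.116  0.098] grasp [  48.  -437.8  210. ] pre180 [  48.  -437.8   30. ] high [  96.4 -434.6  -79.7] turn 10.9 -169.1
obst [0.709 0.302 0.09 ]
obst [ 0.735 -0.307  0.115]
```

View pics/top2.png

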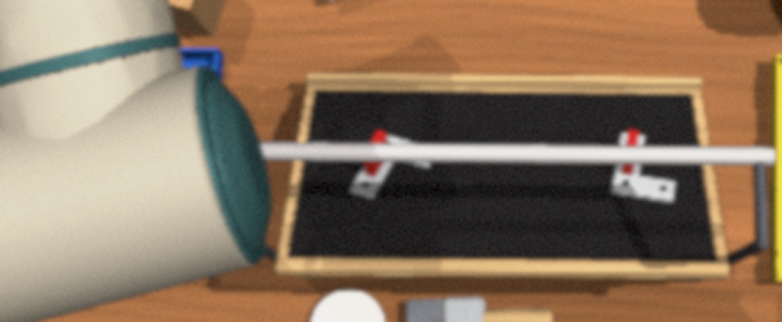

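```bash
python3 -m inch '[[40,60,-40,-60,4],[40,96,-435,-80,8],[40,96,-435,-80,10.9],[40,96,-435,-80,10.9],[40,96,-435,-80,10.9],[40,96,-435,-80,10.9],[40,96,-435,-80,10.9],[40,96,-435,-80,10.9],[40,96,-435,-80,10.9],[40,48,-438,30,10.9],[40,48,-438,30,10.9],[40,48,-438,30,10.9]]'; python3 plan.py A
```

```text
time: 21.95
ee_pos: [0.6203, -0.1227, 0.2521]
eef_rot: [-0.265, -2.685, 0.023]
ft_force: [-0.8, 0.9, -1.1]
finger_gap: 0.426
gripper_force: 0.0
A TCP [ 0.555 -0.116  0.098] grasp [ -6.5   3.6 167.1] pre180 [ -6.5   3.6 -12.9] high [  44.5   -3.4 -121.3] turn -0.0 180.0
obst [0.709 0.302 0.09 ]
obst [ 0.735 -0.307  0.115]
```

```bash
python3 -m inch '[[40,-6,3.5,50,0],[40,-6,3.5,100,0],[40,-6,3.5,145,0],[40,-6,3.5,162,0],[40,-6,3.5,168,0],[40,-6,3.5,168,0],[0,-6,3.5,168,0],[0,-6,3.5,168,0],[0,-6,3.5,168,0],[0,-6,3.5,168,0],[0,-6,3.5,168,0],[0,-6,3.5,168,0]]' 25;python3 plan.py A
```

```text
time: 23.15
ee_pos: [0.5581, -0.1156, 0.103]
eef_rot: [-0.264, -2.695, 0.026]
ft_force: [2.5, -0.3, 4.1]
finger_gap: 0.106
gripper_force: 24.9
A TCP [ 0.555 -0.116  0.098] grasp [ 0.4 -0.7  5.6] pre180 [   0.4   -0.7 -174.4] high [  50.4   -7.8 -283.2] turn 0.0 -180.0
obst [0.709 0.302 0.09 ]
obst [ 0.735 -0.307  0.115]
```

```bash
python3 -m inch '[[0,0,0,-30,0],[0,0,0,-80,0],[0,0,0,-130,0],[0,0,0,-180,0],[0,0,0,-230,0],[0,0,0,-230,0]]'; python3 go.py '(.64,.415,.31)' '(.559,.415,.15)' ; python3 -c "
from plan import *
print(turn(np.array([0,1.,0])))"
```

```text
time: 23.75
ee_pos: [0.6582, -0.1211, 0.3161]
eef_rot: [-0.265, -2.706, 0.027]
ft_force: [0.4, 0.6, -0.4]
finger_gap: 0.097
gripper_force: 25.0
(.64,.415,.31) [115.6 523.3  24.3]
(.559,.415,.15) [123.  518.  203.4]
turn to y=-y: 169.1
-10.9
```

```bash
python3 -m inch '[[0,116,523,24,-4],[0,116,523,24,-8],[0,116,523,24,-10.9],[0,116,523,24,-10.9],[0,116,523,24,-10.9],[0,116,523,24,-10.9],[0,116,523,24,-10.9],[0,116,523,24,-10.9],[0,116,523,24,-10.9],[0,116,523,24,-10.9],[0,116,523,24,-10.9],[0,116,523,24,-10.9]]'; python3 go.py '(.557,.415,.1)' '(.557,.415,.048)'
```

```text
time: 24.95
ee_pos: [0.634, 0.4209, 0.3024]
eef_rot: [0.002, -2.7, -0.031]
ft_force: [0.4, -0.2, -0.9]
finger_gap: 0.107
gripper_force: 25.0
(.557,.415,.1) [-16.8 -10.6 215.8]
(.557,.415,.048) [-39.  -11.8 262.8]
turn to y=-y: -179.6
```

```bash
python3 -m inch '[[0,-17,-10,50,0],[0,-17,-10,100,0],[0,-17,-10,150,0],[0,-17,-10,200,0],[0,-17,-11,216,0],[0,-30,-12,240,0],[0,-39,-12,258,0],[0,-39,-12,258,0],[0,-39,-12,258,0]]'; python3 -m inch '[[0,-2,0,3,0],[0,-3,0,6,0],[0,-3,0,6,0]]'
```

```text
time: 25.85
ee_pos: [0.5614, 0.4083, 0.0559]
eef_rot: [-0.008, -2.703, -0.031]
ft_force: [-0.2, 1.2, -0.8]
finger_gap: 0.101
gripper_force: 25.0
time: 26.15
ee_pos: [0.5625, 0.4096, 0.0499]
eef_rot: [-0.007, -2.706, -0.033]
ft_force: [0.2, -1.0, -1.2]
finger_gap: 0.105
gripper_force: 25.0
```

```bash
python3 -m inch '[[0,-3,3,5,0],[0,-5,5,9,0],[0,-5,5,9,0]]';  python3 -m inch '[[0,-2,0,3,0],[0,-3,0,6,0],[0,-3,0,6,0]]'
```

```text
time: 26.45
ee_pos: [0.5626, 0.4151, 0.0384]
eef_rot: [-0.007, -2.704, -0.031]
ft_force: [-0.2, 0.1, -0.7]
finger_gap: 0.102
gripper_force: 25.0
time: 26.75
ee_pos: [0.5625, 0.4152, 0.0361]
eef_rot: [-0.006, -2.704, -0.034]
ft_force: [-1.7, -0.8, 11.6]
finger_gap: 0.104
gripper_force: 25.0
```

```bash
python3 -m inch '[[0,-2,0,3,0],[0,-3,0,6,0],[0,-4,0,9,0],[0,-4,0,9,0],[30,-4,0,9,0],[40,-4,0,9,0],[40,-4,0,9,0]]' 5; python3 -m inch '[[40,0,0,-30,0],[40,0,0,-80,0],[40,0,0,-130,0],[40,0,0,-180,0],[40,0,0,-230,0],[40,0,0,-280,0]]';python3 plan.py R
```

```text
time: 27.45
ee_pos: [0.564, 0.4132, 0.0223]
eef_rot: [-0.007, -2.707, -0.027]
ft_force: [1.0, -9.0, 2.5]
finger_gap: 0.324
gripper_force: 4.0
time: 28.05
ee_pos: [0.6739, 0.4048, 0.2734]
eef_rot: [-0.01, -2.712, -0.04]
ft_force: [66.1, 20.1, 72.6]
finger_gap: 0.423
gripper_force: 0.0
R TCP [0.551 0.116 0.101] grasp [  39.7 -295.1  199.8] pre180 [  39.7 -295.1   19.8] high [  89.7 -292.   -89.3] turn 19.2 -160.8
obst [0.709 0.302 0.09 ]
obst [ 0.735 -0.307  0.115]
```

```bash
python3 st.py; python3 - <<'E'
from h import *
im=vision.get_image("scene");cv2.imwrite("pics/s3.png",cv2.resize(im[100:380,370:640],(771,600)[:2] if 0 else (578,600),interpolation=cv2.INTER_CUBIC))
E
python3 st.py
```

```text
28.05 q [ 0.366  0.94   0.22   0.253  2.36  -1.052] p [0.6739 0.4048 0.2734] gap 39.8 gf 0.0 F [66.1 20.1 72.6]
[[-0.909  0.013 -0.416]
 [ 0.001  1.     0.03 ]
 [ 0.417  0.027 -0.909]]
28.1 q [ 0.364  0.941  0.23   0.254  2.371 -1.051] p [0.6693 0.4005 0.2717] gap 40.2 gf 0.0 F [ 9.2  5.6 -6.2]
[[-0.901  0.014 -0.434]
 [ 0.005  1.     0.022]
 [ 0.435  0.017 -0.9  ]]
```

View pics/s3.png

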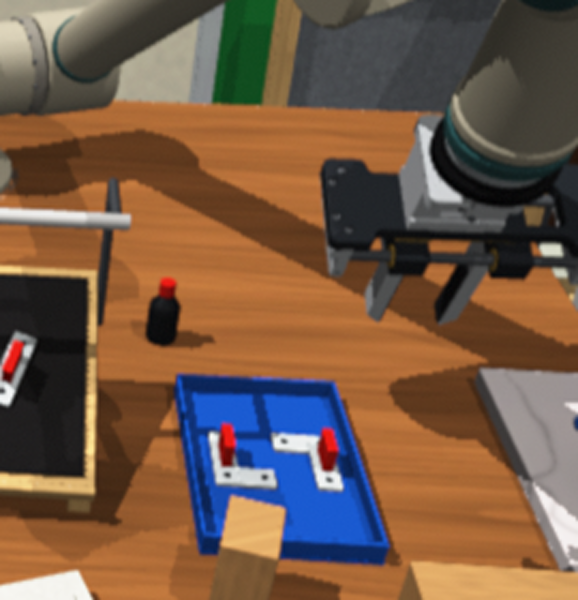

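The arm is clear. The blue tray holds both left-hand leaves flat, ribs up and side by side (crop 228,445 and 328,450). The force spike came from the arm stopping suddenly at its reach limit (joint 3 at 0.22), not from a contact.

```bash
python3 -m inch '[[40,40,-50,-10,4],[40,89,-292,-80,8],[40,89,-292,-80,16],[40,89,-292,-80,19],[40,89,-292,-80,19],[40,89,-292,-80,19],[40,89,-292,-80,19],[40,40,-295,20,19],[40,40,-295,20,19],[40,40,-295,20,19],[40,40,-295,20,19]]'; python3 plan.py R
```

```text
time: 29.2
ee_pos: [0.625, 0.1111, 0.2614]
eef_rot: [-0.454, -2.668, 0.062]
ft_force: [-0.8, -0.3, 0.0]
finger_gap: 0.427
gripper_force: 0.0
R TCP [0.551 0.116 0.101] grasp [-7.000e-01 -1.000e-01  1.772e+02] pre180 [-0.7 -0.1 -2.8] high [  48.2  -13.7 -111.6] turn 0.3 -179.7
obst [0.709 0.302 0.09 ]
obst [ 0.735 -0.307  0.115]
```

```bash
python3 -m inch '[[40,0,0,50,0],[40,0,0,100,0],[40,0,0,145,0],[40,0,0,168,0],[40,0,0,176,0],[40,0,0,176,0],[0,0,0,176,0],[0,0,0,176,0],[0,0,0,176,0],[0,0,0,176,0],[0,0,0,176,0],[0,0,0,176,0]]' 25;python3 -m inch '[[0,0,0,-30,0],[0,0,0,-80,0],[0,0,0,-130,0],[0,0,0,-180,0],[0,0,0,-230,0],[0,0,0,-230,0]]'; python3 go.py '(.62,-.35,.31)' ; python3 -c "
from plan import *
print(turn(np.array([0,1.,0])))"
```

```text
time: 30.4
ee_pos: [0.5533, 0.115, 0.1047]
eef_rot: [-0.456, -2.676, 0.061]
ft_force: [2.6, -0.9, 4.7]
finger_gap: 0.11
gripper_force: 24.8
time: 31.0
ee_pos: [0.6524, 0.1087, 0.3182]
eef_rot: [-0.459, -2.687, 0.057]
ft_force: [0.7, -0.3, -0.9]
finger_gap: 0.105
gripper_force: 25.0
(.62,-.35,.31) [-124.8 -442.6    7.5]
turn to y=-y: 161.0
-19.0
```

```bash
python3 -m inch '[[0,-125,-443,8,-4],[0,-125,-443,8,-8],[0,-125,-443,8,-16],[0,-125,-443,8,-19],[0,-125,-443,8,-19],[0,-125,-443,8,-19],[0,-125,-443,8,-19],[0,-125,-443,8,-19],[0,-125,-443,8,-19],[0,-125,-443,8,-19],[0,-125,-443,8,-19]]'; python3 go.py '(.546,-.332,.1)' '(.546,-.332,.048)'
```

```text
time: 32.1
ee_pos: [0.6148, -0.3521, 0.302]
eef_rot: [-0.012, -2.707, -0.041]
ft_force: [0.7, 0.6, -1.0]
finger_gap: 0.103
gripper_force: 25.0
(.546,-.332,.1) [-22.4  13.6 212.7]
(.546,-.332,.048) [-44.3  12.2 259.9]
turn to y=-y: 179.9
```

```bash
python3 -m inch '[[0,-17,13,50,0],[0,-22,13,100,0],[0,-22,13,150,0],[0,-22,13,200,0],[0,-22,13,213,0],[0,-34,12,240,0],[0,-44,12,260,0],[0,-44,12,260,0],[0,-44,12,260,0]]'; python3 -m inch '[[0,-2,0,3,0],[0,-3,0,6,0],[0,-3,0,6,0]]';python3 -m inch '[[0,-2,0,3,0],[0,-3,0,6,0],[0,-3,0,6,0]]'
```

```text
time: 33.0
ee_pos: [0.5476, -0.329, 0.0505]
eef_rot: [-0.006, -2.71, -0.038]
ft_force: [-0.4, 0.4, -0.5]
finger_gap: 0.101
gripper_force: 25.0
time: 33.3
ee_pos: [0.5479, -0.3306, 0.0438]
eef_rot: [-0.008, -2.711, -0.037]
ft_force: [-0.0, 0.0, -0.4]
finger_gap: 0.106
gripper_force: 25.0
time: 33.6
ee_pos: [0.548, -0.3307, 0.0366]
eef_rot: [-0.008, -2.711, -0.037]
ft_force: [1.2, -0.4, -0.5]
finger_gap: 0.104
gripper_force: 25.0
```

```bash
python3 -m inch '[[0,-1,0,3,0],[0,-2,0,4,0]]' 25; python3 -m inch '[[0,-2,0,3,0],[0,-3,0,6,0],[0,-4,0,8,0],[0,-4,0,8,0],[25,-4,0,8,0],[30,-4,0,8,0],[30,-4,0,8,0]]' 5; python3 -m inch '[[40,0,0,-30,0],[40,0,0,-60,0],[40,0,0,-100,0],[40,40,0,-130,0],[40,80,0,-150,0],[40,120,0,-170,0],[40,160,0,-170,0],[40,200,0,-170,0],[40,200,0,-170,0]]';  python3 - <<'E'
from h import *
a=vision.get_image("scene");b=vision.get_image("top")
cv2.imwrite("pics/f.png",cv2.vconcat([cv2.resize(a[160:360,80:570],(780,318),interpolation=cv2.INTER_CUBIC),cv2.resize(b[150:310,110:530],(780,280),interpolation=cv2.INTER_CUBIC)]))
E
```

```text
time: 33.8
ee_pos: [0.5471, -0.3303, 0.0347]
eef_rot: [-0.009, -2.708, -0.037]
ft_force: [-1.2, 0.8, 13.6]
finger_gap: 0.102
gripper_force: 25.0
time: 34.5
ee_pos: [0.5489, -0.3303, 0.0229]
eef_rot: [-0.008, -2.712, -0.037]
ft_force: [-0.0, -0.3, -0.7]
finger_gap: 0.307
gripper_force: 0.0
time: 35.4
ee_pos: [0.4348, -0.3353, 0.2651]
eef_rot: [-0.013, -2.713, -0.033]
ft_force: [0.9, -0.7, 0.1]
finger_gap: 0.427
gripper_force: 0.0
```

View pics/f.png

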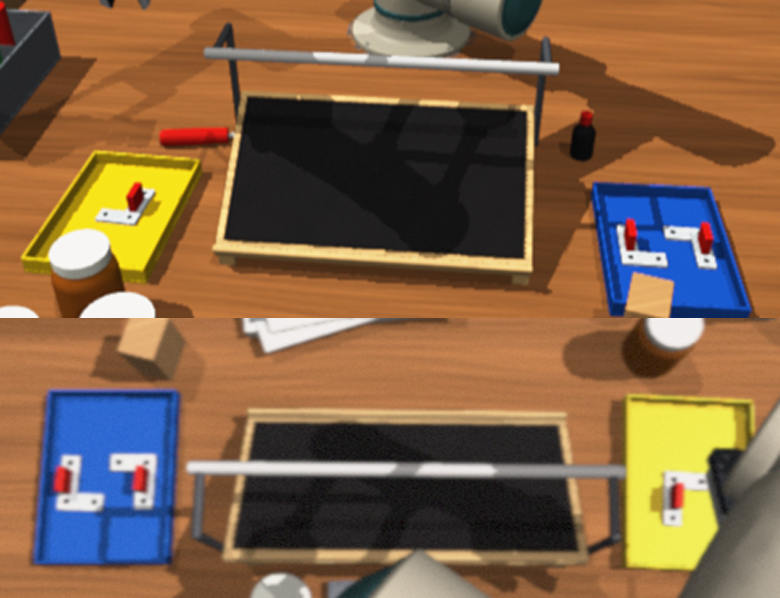

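The desk is empty. The two left-hand leaves lie flat side by side in the blue tray (scene crop 630,240 and 705,240). The right-hand leaf lies flat in the yellow tray (130,200), and all three ribs are up. The other things look unmoved and the hand is clear, so I hand in.

```bash
python3 -c "
from workcell import arm
print(arm.hand_in())"
```

```text
the job is handed in; nothing more can be done
None
```

Handed in at about 35 s: both left-hand leaves lie flat side by side in the blue tray and the right-hand leaf lies flat in the yellow tray, all ribs up; joints 1 and 6 briefly read 0.001 and 0.004 rad past their limits while I was getting the hand to lean, and I can't tell whether that counts against the job.

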